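Unstack the seals and paste pots into their display trays

ROBOT

A 6-joint arm with a two-finger parallel gripper is mounted at the origin on the work surface. World frame = base frame: x ahead of the robot, y to its left, z up, the work surface at z = 0. Lengths are in m, angles in degrees, forces in N, time in s.
With the tool pointing down it reaches from about 0.375 to 0.75 m from the base axis. Payload 9 kg.
Tool frame: the origin (TCP) lies at the very end of the fingers, on their centre line; the grasp point (between the pads) lies 19 mm behind it; z points along the fingers, y is the line along which they close (so a half turn about z gives the same grasp; the last joint's range is limited). The gripper opens to 85 mm and grips with 20 to 120 N. Pads are 22 mm wide; open, the fingers measure 114 mm over their backs; the gripper's body (76 mm by 85 mm) begins 54 mm behind the grasp point. The pads swing forward as they close: fully open they stand 13 mm farther back than shut.
Start: joints at [58.23, 5.964, 5.575, 89.605, 0, 77.527], TCP at [0.198, 0.566, 0.231] pointing down, gripper open.
Joint ranges: [-171.21, 171.21], [-48.23, 106.86], [-62.78, 66.21], [-105.2, 120.99], [-86.42, 89.51], [-180, 180]. Speed limits (degrees/s): [127.2, 127.2, 147.25, 180, 180, 180].

INTERFACE

Orientations are given as a 3x3 rotation matrix whose columns are the frame's x, y, z axes.
In Python, from rig import observe, read_camera, workorder, silhouettes, place_of gives the robot as it stands. The module is installed in compiled form; this text tells all that it offers.
- The arm moves only by the tool play_rows, never from a script. Its argument "motion" is one flat list of numbers, 7 for each row, row after row: the shift along the tool's x, y, z in m, then the turn, a rotation vector about the tool's x, y, z in rad, then the opening, from 0 (shut) to 1 (fully open). In form: [tx, ty, tz, rx, ry, rz, claw, tx, ty, tz, rx, ry, rz, claw, ...]. A call has 1 to 10 rows; each row shifts and turns the commanded pose from where the row before left it, along the tool's axes as they then stand; what a row does not reach is not made up. A row lasts 1/8 s, in which the tool goes at most 62.5 mm and 10.7 degrees, less where a joint would pass 70% of its speed; a pose out of reach is approached as far as the arm can. A call is refused whole if a number of a shift passes 0.0625 or a number of a turn 0.188, either way. A call with a gripper value outside its range is refused whole. The fingers move at their own pace and stop on an object; the grip force is fixed at half the most. Time passes only in rows, so rows that do not move let the fingers close. It gives the time, the measured TCP pose, the force, the opening and the grip force at its end, in the units of the state.
- observe(): the state, without advancing time (a new reading comes with each control period).
- read_camera(name): name is "scene" or "side" or "wrist"; returns a dict with "image" (400x640x3 uint8, red, green, blue), "z_map" (400x640 float32, m along the optical axis (not along the pixel's ray), 0 where there is no reading), "camera_matrix" (3x3 intrinsics, pixels), "R" (3x3) and "t" (3): a world point X has camera coordinates R X + t. Camera axes: x right, y down, z forward; pixel columns grow to the right and rows downward; lengths in m; the calibration is good to about 2 mm. A picture is of the moment at which its call begins.
- workorder.close_job(): hands the job in; it is judged then, once.
Trained networks look in the newest picture that a camera, given by its name, has taken for a name from the list of things; names that differ only in an ending like _2 or _b are one class to them, and where a whole thing is asked for, a point or a joint stands for the part that bears it (a point fixed in the world has none). Each returns a list of dicts, best first, with "score" (0 to 1); they miss things now and then, are a little off and sometimes report something else, mostly with a low value. They report only what shows in the picture. A call takes as long as a camera call.
- silhouettes(target, camera): "pixels" (400x640 bool, what is visible of it) and "centre" ([column, row] in pixels, amid what is visible of it).
- place_of(target, camera): "centre" ([column, row] in pixels: a listed point, or the origin of a listed thing).
The state is a dict: "time_s": time; "joint_positions": joint angles; "qd": joint speeds; "joint_efforts": joint torques, N m; "tool_pos": TCP position; "eef_rot": TCP orientation; "wrist_force": force on the tool from outside, world axes, zero at the start; "wrist_torque": the same for the moment, N m; "opening": opening from 0.0 (shut) to 1.0 (fully open); "grasp_force": force on a finger pad.
Only numpy, scipy, OpenCV 4.12 (cv2) and the standard library are available. Lean on these libraries where they do the work, as an engineer would, in place of code of your own. Each camera call takes 0.05 s, during which the arm holds its last target. There are 200 camera calls.

TASK

Set up the seal carver's stall: there are two stacks, each a carved stone seal standing on a closed seal-paste pot. Take both stacks apart and put each of the four pieces in the display tray lined in its own colour (red seal on red, amber seal on amber, green pot on green, blue pot on blue), standing upright and flat on the felt inside the tray's rim. Set every piece down gently, never drop or topple one, and leave the whetstone and the wax jar where they are.

Things in the scene. Friction and masses are not known exactly. Their poses are not given: they have to be found in the camera images.
- seal_red: red stone seal, loose, about 110 g: upright square shaft 32 x 32 mm, 40 mm tall, with a small carved animal on top (narrower than the shaft, 26 x 18 mm), 53 mm tall in all. Starts standing on one of the two pots (either one), at any yaw. Origin at the centre of its underside, x and y axes square to the shaft's faces, z up.
- seal_amber: yellow-amber stone seal, loose, about 100 g: upright round shaft 34 mm in diameter, 40 mm tall, with a small turned knob on top (22 mm wide), 52 mm tall in all. Starts standing on the other pot. Origin at the centre of its underside, z up.
- pot_green: green round seal-paste pot with a brass line round it, loose, about 170 g: 58 mm in diameter, 36 mm tall, straight sides, flat top; its lid is fast, it moves as one piece. Starts standing on the table with a seal on it. Origin at the centre of its underside, z up.
- pot_blue: blue square seal-paste pot with a white line round it, loose, about 180 g: 54 x 54 mm, 36 mm tall, straight sides, flat top; its lid is fast, it moves as one piece. Starts standing on the table with a seal on it. Origin at the centre of its underside, x and y axes square to its sides, z up.
- tray_red: fixed square display tray, 104 x 104 mm, dark wooden rim with a red felt floor 62 x 62 mm in the middle. Felt is 4 mm above the table, rim top 8 mm above the table (4 mm above the felt). Origin at the tray's centre, at table height; x and y axes along its sides, z up. Place of the red seal.
- tray_amber: fixed square display tray, 104 x 104 mm, dark wooden rim with a yellow-amber felt floor 62 x 62 mm in the middle. Felt is 4 mm above the table, rim top 8 mm above the table (4 mm above the felt). Origin at the tray's centre, at table height; x and y axes along its sides, z up. Place of the amber seal.
- tray_green: fixed square display tray, 104 x 104 mm, dark wooden rim with a green felt floor 86 x 86 mm in the middle. Felt is 4 mm above the table, rim top 8 mm above the table (4 mm above the felt). Origin at the tray's centre, at table height; x and y axes along its sides, z up. Place of the green pot.
- tray_blue: fixed square display tray, 104 x 104 mm, dark wooden rim with a blue felt floor 86 x 86 mm in the middle. Felt is 4 mm above the table, rim top 8 mm above the table (4 mm above the felt). Origin at the tray's centre, at table height; x and y axes along its sides, z up. Place of the blue pot.
- whetstone: bystander, loose: grey whetstone on a wooden base, 30 x 85 x 20 mm, long along its y axis. Origin at the centre of its underside. Not to be disturbed.
- wax_jar: bystander, loose: small jar with a black cap and pale label, 42 mm in diameter, 45 mm tall. Origin at the centre of its underside. Not to be disturbed.

How it is judged:
By the outcome, as a careful person would: the job done as asked, in the order asked, and still so for the second after the job is handed in, with the robot touching nothing.
It also fails if it takes over 96 s, if anything falls off the work surface, if the arm or the gripper's body presses on something with over 40 N, if the wrist force passes 120 N, or if a joint passes its speed limit or range.

## Working session

There is one attempt and no reset: what is moved stays moved. The work goes in short steps, Python scripts to look and compute and a tool call to move; the robot and the scene stay as the last step left them, time stands still between calls to the robot, and variables do not carry over. Pictures are saved under pics/ and viewed, at most 14 in all, crops included, and the job is handed in when it is done.

Besides the shell and the picture viewer there is one more tool, called after "Emit:" by a JSON object that holds its "op" and its "data", one argument or row to a line. play_rows: Moves the arm, as the interface text tells. Its arguments: {"type":"object","properties":{"motion":{"type":"array"}},"required":["motion"]}

```bash
mkdir -p pics; cat > h.py <<'E'
import numpy as np, cv2
from rig import observe, read_camera, workorder, silhouettes, place_of
def pts(c,mask):
    z=c["z_map"]; v,u=np.nonzero(mask&(z>0)); d=z[v,u]
    P=np.linalg.inv(c["camera_matrix"])@np.vstack([u,v,np.ones_like(u)])*d
    return (c["R"].T@(P-np.array(c["t"]).reshape(3,1))).T
def save(c,n): cv2.imwrite("pics/"+n,c["image"][:,:,::-1])
E
python3 - <<'E'
from h import *
s=observe()
print({k:np.round(v,3).tolist() for k,v in s.items()})
names="seal_red seal_amber pot_green pot_blue tray_red tray_amber tray_green tray_blue whetstone wax_jar".split()
for cam in ["scene","side"]:
    c=read_camera(cam); save(c,cam+"0.png")
    print(cam,"pos",np.round(-c["R"].T@np.array(c["t"]),3))
    for n in names:
        r=silhouettes(n,cam)
        for q in r[:2]:
            if q["score"]<.3: continue
            P=pts(c,q["pixels"])
            if len(P)<10: continue
            zt=np.percentile(P[:,2],97); T=P[P[:,2]>zt-.006] 
            print(n,round(q["score"],2),np.round(q["centre"]),"med",np.round(np.median(P,0),3),"lo",np.round(np.percentile(P,3,0),3),"hi",np.round(np.percentile(P,97,0),3))
E
```

```text
{'time_s': 0.0, 'joint_positions': [58.231, 5.998, 5.528, 89.606, 0.002, 77.527], 'qd': [-0.119, -0.044, -0.142, 0.003, -0.025, -0.052], 'joint_efforts': [-0.001, -55.694, 50.364, 0.017, -0.0, 0.0], 'tool_pos': [0.198, 0.566, 0.231], 'eef_rot': [[-0.944, 0.33, -0.001], [0.33, 0.944, -0.001], [0.0, -0.001, -1.0]], 'wrist_force': [0.647, 0.248, -0.089], 'wrist_torque': [0.009, -0.048, 0.065], 'grasp_force': 0.0, 'opening': 1.004}
scene pos [1.127 0.715 0.893]
seal_red 0.61 [364. 199.] med [0.478 0.1   0.068] lo [0.46  0.077 0.041] hi [0.488 0.11  0.085]
seal_amber 0.66 [327. 162.] med [ 0.448 -0.089  0.061] lo [ 0.421 -0.122  0.031] hi [ 0.459 -0.079  0.084]
pot_green 0.79 [362. 214.] med [0.489 0.108 0.024] lo [0.46  0.078 0.002] hi [0.499 0.12  0.036]
pot_blue 0.57 [327. 176.] med [ 0.457 -0.082  0.026] lo [ 0.427 -0.126  0.   ] hi [ 0.475 -0.069  0.038]
tray_red 0.77 [436. 261.] med [0.442 0.341 0.005] lo [0.388 0.287 0.   ] hi [0.497 0.394 0.009]
tray_red 0.34 [243. 160.] med [ 0.623 -0.3    0.032] lo [ 0.604 -0.325  0.004] hi [ 0.637 -0.29   0.046]
tray_amber 0.63 [261. 197.] med 
[... 1160 characters left out ...]
d [ 0.658 -0.156  0.006] lo [ 0.608 -0.205 -0.   ] hi [ 0.71  -0.102  0.009]
tray_green 0.84 [387. 366.] med [ 0.432 -0.364  0.004] lo [ 0.377 -0.412  0.001] hi [ 0.486 -0.311  0.008]
tray_green 0.59 [313. 255.] med [ 0.433 -0.122  0.03 ] lo [ 0.41  -0.133  0.002] hi [ 0.466 -0.077  0.036]
tray_blue 0.68 [326. 174.] med [0.621 0.144 0.004] lo [0.568 0.092 0.001] hi [0.673 0.194 0.008]
whetstone 0.73 [308. 236.] med [ 0.434 -0.105  0.068] lo [ 0.423 -0.113  0.039] hi [ 0.452 -0.089  0.086]
whetstone 0.65 [367. 195.] med [ 0.655 -0.001  0.017] lo [ 0.643 -0.037  0.001] hi [0.68  0.042 0.02 ]
wax_jar 0.78 [452. 289.] med [ 0.606 -0.318  0.036] lo [ 0.596 -0.331  0.006] hi [ 0.629 -0.296  0.045]
```

View pics/scene0.png

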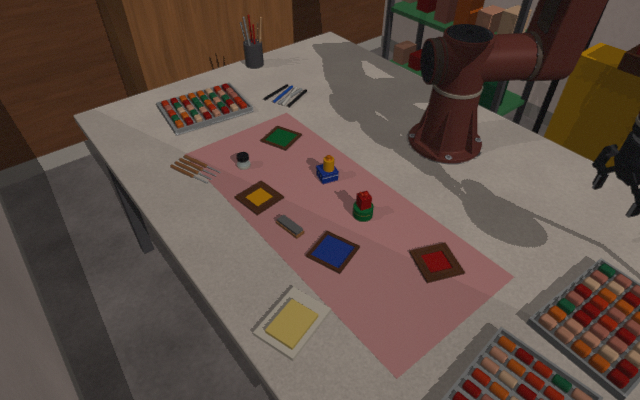

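View pics/side0.png

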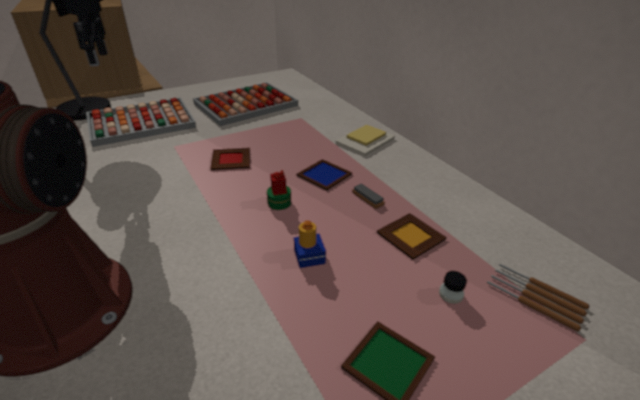

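The scene view shows red seal on green pot at about (363,205) and amber seal on blue pot at (327,170). The red tray is at (436,261), blue at (331,250), amber at (260,197) and green at (282,138). The side view agrees. Next I go over the red tray with the wrist camera.

```bash
cat >> h.py <<'E'
from scipy.spatial.transform import Rotation as Ro
def plan(xyz,yaw,claw,step=.05,s=None):
    """rows from the current pose to xyz, tool down, tool-x heading yaw (mod 180, deg)"""
    s=s or observe(); p=np.array(s["tool_pos"]); R=np.array(s["eef_rot"])
    y0=np.degrees(np.arctan2(R[1,0],R[0,0]))
    c=[yaw+180*k for k in range(-2,3)]
    j1=np.degrees(np.arctan2(xyz[1],xyz[0])); dy=min((y-y0 for y in c),key=abs)
    j6=s["joint_positions"][5]-dy+(j1-s["joint_positions"][0])
    X=np.array([np.cos(np.radians(y0+dy)),np.sin(np.radians(y0+dy)),0]); Z=np.array([0,0,-1.])
    Rt=np.c_[X,np.cross(Z,X),Z]; tot=Ro.from_matrix(R.T@Rt).as_rotvec()
    n=max(1,int(np.ceil(max(np.linalg.norm(np.array(xyz)-p)/step,np.linalg.norm(tot)/.15))))
    out=[]
    for k in range(n):
        t=R.T@((np.array(xyz)-p)/(n-k)); t=np.round(t,4)
        r=np.round(Ro.from_matrix(R.T@Rt).as_rotvec()/(n-k),3)
        p=p+R@t; R=R@Ro.from_rotvec(r).as_matrix(); out+=[*t.tolist(),*r.tolist(),claw]
    print("rows",n,"from yaw %.1f dy %.1f j6end %.0f"%(y0,dy,j6),"now",np.round(s["tool_pos"],4)); print(str(out).replace(" ","").replace("-0.0,","0,").replace("0.0,","0,"))
E
python3 -c "
from h import *
plan([.43,.32,.25],160.7,1)"
```

```text
rows 7 from yaw 160.7 dy -0.0 j6end 56 now [0.1983 0.5663 0.2313]
[-0.0429,-0.0223,-0.0027,0,0,0,1,-0.0429,-0.0223,-0.0027,0,0,0,1,-0.0429,-0.0223,-0.0027,0,0,0,1,-0.0428,-0.0222,-0.0027,0,0,0,1,-0.0429,-0.0223,-0.0026,0,0,0,1,-0.0428,-0.0222,-0.0027,0,0,0,1,-0.0429,-0.0223,-0.0026,0,0,0,1]
```

Emit:
{"op": "play_rows", "data": {
  "motion": [-0.043,-0.022,-0.003,0,0,0,1,-0.043,-0.022,-0.003,0,0,0,1,-0.043,-0.022,-0.003,0,0,0,1,-0.043,-0.022,-0.003,0,0,0,1,-0.043,-0.022,-0.003,0,0,0,1,-0.043,-0.022,-0.003,0,0,0,1,-0.043,-0.022,-0.003,0,0,0,1,0,0,0,0,0,0,1]
}}

```text
time_s: 2.1
tool_pos: [0.4335, 0.3193, 0.2524]
eef_rot: [[-0.942, 0.334, 0.001], [0.334, 0.942, -0.0], [-0.001, -0.0, -1.0]]
wrist_force: [-1.3, 0.2, -0.2]
opening: 1.002
grasp_force: 0.0
```

```bash
cat >> h.py <<'E'
def look(names,png=None,cam="wrist"):
    c=read_camera(cam)
    if png: save(c,png)
    for n in names:
        for q in silhouettes(n,cam)[:1]:
            P=pts(c,q["pixels"])
            if len(P)<30: print(n,"few"); continue
            zt=np.percentile(P[:,2],95); T=P[P[:,2]>zt-.005][:,:2] ; A=P[:,:2]
            f=lambda B:(lambda r:(np.round(r[0],4),np.round(r[1],4),round(r[2],1)))(cv2.minAreaRect((B*1000).astype(np.float32))) 
            print(n,round(q["score"],2),np.round(q["centre"]),"z",np.round(np.percentile(P[:,2],[3,50,95]),4),"all(mm)",f(A),"top(mm)",f(T))
    return c
E
python3 - <<'E'
from h import *
s=observe();print(np.round(s["tool_pos"],4),np.round(s["eef_rot"],3).tolist())
c=look(["tray_red","seal_red","pot_green"],"w1.png")
print(np.round(c["R"],3),np.round(-c["R"].T@np.array(c["t"]),3),c["camera_matrix"][0])
E
```

```text
[0.4335 0.3193 0.2524] [[-0.942, 0.334, 0.001], [0.334, 0.942, -0.0], [-0.001, -0.0, -1.0]]
tray_red 0.59 [333. 175.] z [0.0038 0.0084 0.0101] all(mm) (array([439.8105, 340.6712]), array([107.3181, 107.4421]), 67.6) top(mm) (array([437.93  , 339.5942]), array([103.9269, 104.3772]), 67.7)
seal_red 0.93 [161. 268.] z [0.0413 0.0752 0.0873] all(mm) (array([477.7427,  68.0167]), array([46.9147, 97.2465]), 22.2) top(mm) (array([467.0835,  92.4752]), array([14.8708, 22.9704]), 68.9)
pot_green 0.56 [184. 251.] z [0.0044 0.0349 0.0379] all(mm) (array([468.2755,  87.967 ]), array([61.5292, 68.0268]), 21.5) top(mm) (array([463.4777, 100.0668]), array([57.119 , 41.6381]), 22.4)
[[ 0.334  0.942  0.   ]
 [ 0.908 -0.322  0.267]
 [ 0.252 -0.089 -0.964]] [0.369 0.343 0.396] [290.76663087   0.         320.03656896]
```

View pics/w1.png

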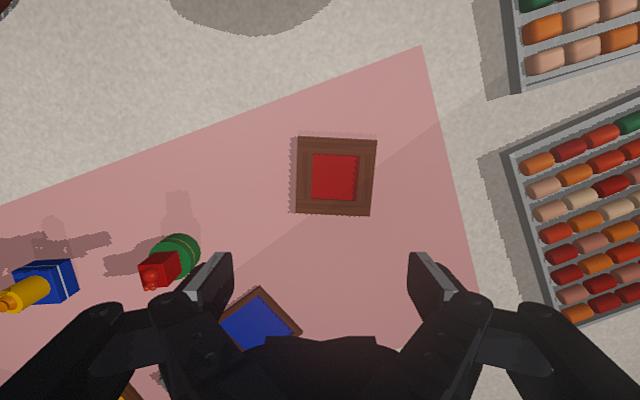

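Wrist view: red tray at (334,175), red/green stack at (165,262), amber/blue stack at (40,285). I now move above the red/green stack.

```bash
python3 -c "
from h import *
plan([.505,.076,.23],160.7,1)"
```

```text
rows 6 from yaw 160.8 dy -0.1 j6end 28 now [0.4309 0.3221 0.2523]
[-0.0252,-0.0347,0.0037,0,0,0,1,-0.0252,-0.0346,0.0037,0,0,0,1,-0.0252,-0.0347,0.0037,0,0,0,1,-0.0252,-0.0346,0.0037,0,0,0,1,-0.0251,-0.0347,0.0037,0,0,0,1,-0.0252,-0.0346,0.0037,0,0,0.001,1]
```

Emit:
{"op": "play_rows", "data": {
  "motion": [-0.025,-0.035,0.004,0,0,0,1,-0.025,-0.035,0.004,0,0,0,1,-0.025,-0.035,0.004,0,0,0,1,-0.025,-0.035,0.004,0,0,0,1,-0.025,-0.035,0.004,0,0,0,1,-0.025,-0.035,0.004,0,0,0,1,0,0,0,0,0,0,1,0,0,0,0,0,0,1]
}}

```text
time_s: 3.3
tool_pos: [0.5034, 0.0748, 0.2284]
eef_rot: [[-0.944, 0.33, -0.0], [0.33, 0.944, 0.0], [0.0, 0.0, -1.0]]
wrist_force: [-1.0, 0.5, -0.3]
opening: 0.998
grasp_force: 0.0
```

```bash
python3 - <<'E'
from h import *
c=look(["seal_red","pot_green"],"w2.png")
s=observe();print(np.round(s["tool_pos"],4),np.round(s["eef_rot"],3).tolist())
P=pts(c,silhouettes("seal_red","wrist")[0]["pixels"])
for a,b in [(.082,.092),(.073,.079),(.045,.07)]:
    Q=P[(P[:,2]>a)&(P[:,2]<b)]*1000
    print(a,len(Q),cv2.minAreaRect(Q[:,:2].astype(np.float32)))
E
```

```text
seal_red 0.65 [322. 152.] z [0.0664 0.0775 0.0887] all(mm) (array([469.1267,  90.6938]), array([36.4353, 37.9026]), 75.0) top(mm) (array([468.0175,  90.7353]), array([14.8816, 23.7386]), 74.9)
pot_green 0.73 [322. 138.] z [0.0349 0.0369 0.0382] all(mm) (array([465.6771,  91.9057]), array([58.7298, 55.9881]), 41.1) top(mm) (array([466.8396,  92.1726]), array([56.2442, 56.8056]), 24.5)
[0.5034 0.075  0.2285] [[-0.944, 0.329, 0.0], [0.329, 0.944, 0.0], [-0.0, 0.0, -1.0]]
0.082 357 ((467.599365234375, 90.96595001220703), (15.723464965820312, 24.32515525817871), 70.55581665039062)
0.073 630 ((466.2728271484375, 91.39449310302734), (31.956010818481445, 31.912071228027344), 74.75989532470703)
0.045 27 ((450.6686096191406, 94.87444305419922), (26.462289810180664, 0.11835742741823196), 74.82024383544922)
```

View pics/w2.png

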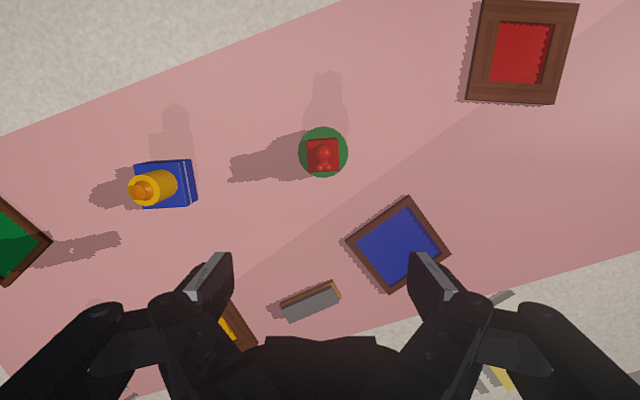

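The picture shows the red seal at (322,152) nearly centred on the green pot, blue/amber stack at (165,185). Align and go down.

```bash
python3 -c "
from h import *
plan([.4663,.0914,.13],164.8,1)"
```

```text
rows 3 from yaw 160.8 dy 4.0 j6end 26 now [0.5035 0.0749 0.2285]
[0.0135,0.0011,0.0328,0,0,-0.023,1,0.0135,0.0014,0.0329,0,0,-0.023,1,0.0135,0.0018,0.0328,0,0,-0.024,1]
```

Emit:
{"op": "play_rows", "data": {
  "motion": [0.0135,0.001,0.033,0,0,-0.023,1,0.0135,0.0015,0.033,0,0,-0.023,1,0.0135,0.002,0.033,0,0,-0.024,1,0,0,0,0,0,0,1]
}}

```text
time_s: 4.0
tool_pos: [0.4643, 0.0915, 0.1272]
eef_rot: [[-0.965, 0.262, -0.004], [0.262, 0.965, 0.0], [0.004, -0.001, -1.0]]
wrist_force: [0.5, -0.9, 0.5]
opening: 0.999
grasp_force: 0.0
```

```bash
python3 -c "
from h import *
plan([.4663,.0914,.046],164.8,1,.025)"
```

```text
rows 4 from yaw 164.8 dy 0.0 j6end 26 now [0.4643 0.0915 0.1272]
[-0.0006,0.0001,0.0203,0,-0.001,0,1,-0.0005,0.0001,0.0203,0,-0.001,0,1,-0.0005,0.0001,0.0203,0,-0.001,0,1,-0.0005,0.0002,0.0203,-0.001,-0.001,0,1]
```

Emit:
{"op": "play_rows", "data": {
  "motion": [-0.0005,0,0.02,0,0,0,1,-0.0005,0,0.02,0,0,0,1,0,0,0.02,0,0,0,1,0,0,0.0205,0,0,0,1,0,0,0,0,0,0,1,0,0,0,0,0,0,0,0,0,0,0,0,0,0,0,0,0,0,0,0,0,0,0,0,0,0,0,0]
}}

```text
time_s: 5.12
tool_pos: [0.4682, 0.0902, 0.0498]
eef_rot: [[-0.965, 0.264, 0.002], [0.264, 0.965, -0.0], [-0.002, 0.0, -1.0]]
wrist_force: [-0.4, 1.0, 5.2]
opening: 0.362
grasp_force: 60.2
```

Emit:
{"op": "play_rows", "data": {
  "motion": [0,0,0,0,0,0,0,0,0,0,0,0,0,0]
}}

```text
time_s: 5.38
tool_pos: [0.4683, 0.0902, 0.0498]
eef_rot: [[-0.965, 0.264, 0.002], [0.264, 0.965, -0.0], [-0.002, 0.0, -1.0]]
wrist_force: [0.0, 0.5, 5.3]
opening: 0.364
grasp_force: 60.2
```

Emit:
{"op": "play_rows", "data": {
  "motion": [0,0,-0.01,0,0,0,0,0,0,-0.03,0,0,0,0,0,0,-0.04,0,0,0,0,0,0,0,0,0,0,0]
}}

```text
time_s: 5.88
tool_pos: [0.4694, 0.0901, 0.1324]
eef_rot: [[-0.965, 0.264, 0.005], [0.264, 0.965, -0.0], [-0.005, 0.001, -1.0]]
wrist_force: [-0.7, -0.3, -1.0]
opening: 0.363
grasp_force: 59.5
```

```bash
python3 -c "
from h import *
plan([.439,.340,.11],157.7,0,.045)"
```

```text
rows 6 from yaw 164.7 dy -7.0 j6end 60 now [0.4694 0.0901 0.1324]
[0.0159,0.0388,0.0037,0,0.001,0.02,0,0.0166,0.0385,0.0037,0,0.001,0.02,0,0.0174,0.0382,0.0037,0,0.001,0.021,0,0.0182,0.0378,0.0037,0,0.001,0.02,0,0.019,0.0374,0.0038,0.001,0.001,0.021,0,0.0197,0.037,0.0038,0,0,0.02,0]
```

Emit:
{"op": "play_rows", "data": {
  "motion": [0.016,0.039,0.003,0,0,0.02,0,0.0165,0.0385,0.003,0,0,0.02,0,0.0175,0.038,0.003,0,0,0.02,0,0.018,0.038,0.003,0,0,0.02,0,0.019,0.0375,0.003,0,0,0.021,0,0.0195,0.037,0.003,0,0,0.021,0,0,0,0,0,0,0,0,0,0,0,0,0,0,0]
}}

```text
time_s: 6.88
tool_pos: [0.4368, 0.3398, 0.1101]
eef_rot: [[-0.926, 0.379, -0.001], [0.379, 0.926, -0.001], [0.001, -0.001, -1.0]]
wrist_force: [-0.2, -0.5, -0.8]
opening: 0.368
grasp_force: 59.9
```

```bash
python3 - <<'E'
from h import *
look(["tray_red","seal_red"],"w3.png")
plan([.439,.340,.026],157.7,0,.025)
E
```

```text
tray_red 0.64 [320. 192.] z [0.004  0.0085 0.0099] all(mm) (array([431.7849, 342.0421]), array([108.6514,  92.7882]), 67.7) top(mm) (array([432.2514, 341.766 ]), array([104.3495,  91.6747]), 67.7)
seal_red 0.88 [322. 266.] z [0.1046 0.1372 0.1484] all(mm) (array([482.2874, 317.456 ]), array([ 44.2277, 138.608 ]), 68.4) top(mm) (array([435.9131, 340.8811]), array([15.6685, 24.4955]), 68.3)
rows 4 from yaw 157.7 dy 0.0 j6end 60 now [0.4375 0.3394 0.1107]
[-0.0003,0.0003,0.0212,0,0,0,0,-0.0003,0.0003,0.0212,0,0,0,0,-0.0003,0.0003,0.0212,0,0,0,0,-0.0002,0.0003,0.0211,0,0,-0.001,0]
```

View pics/w3.png

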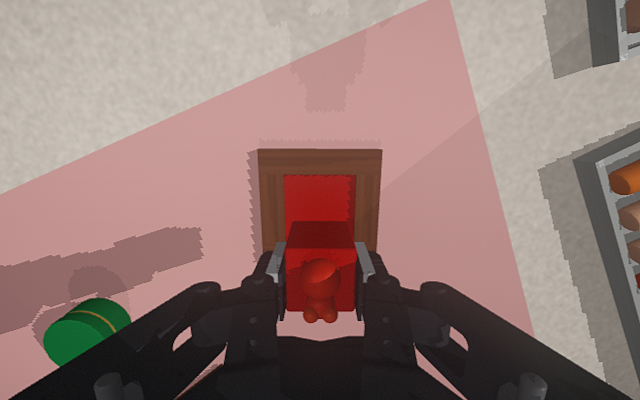

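The seal is held upright at (322,285) over the red tray; the green pot still stands at (87,330). Lowering.

Emit:
{"op": "play_rows", "data": {
  "motion": [0,0,0.025,0,0,0,0,0,0,0.025,0,0,0,0,0,0,0.02,0,0,0,0,0,0,0.012,0,0,0,0,0,0,0.003,0,0,0,0,0,0,0.0015,0,0,0,0,0,0,0.0015,0,0,0,0,0,0,0,0,0,0,0,0,0,0,0,0,0,0]
}}

```text
time_s: 8.15
tool_pos: [0.4375, 0.3404, 0.0231]
eef_rot: [[-0.925, 0.379, 0.0], [0.379, 0.925, 0.0], [-0.0, 0.0, -1.0]]
wrist_force: [-0.0, -0.4, -1.2]
opening: 0.363
grasp_force: 59.9
```

Emit:
{"op": "play_rows", "data": {
  "motion": [0,0,0.0015,0,0,0,0,0,0,0.0015,0,0,0,0,0,0,0.001,0,0,0,0,0,0,0.001,0,0,0,0,0,0,0,0,0,0,0]
}}

```text
time_s: 8.78
tool_pos: [0.4373, 0.3402, 0.0179]
eef_rot: [[-0.925, 0.379, 0.0], [0.379, 0.925, 0.0], [-0.0, 0.0, -1.0]]
wrist_force: [-1.2, 0.0, -0.0]
opening: 0.365
grasp_force: 60.1
```

Emit:
{"op": "play_rows", "data": {
  "motion": [0,0,0.0007,0,0,0,0,0,0,0,0,0,0,0]
}}

```text
time_s: 9.02
tool_pos: [0.4374, 0.3403, 0.0178]
eef_rot: [[-0.925, 0.379, 0.0], [0.379, 0.925, 0.0], [-0.0, 0.0, -1.0]]
wrist_force: [-4.9, -1.2, 6.6]
opening: 0.364
grasp_force: 61.0
```

Contact felt; release and rise.

Emit:
{"op": "play_rows", "data": {
  "motion": [0,0,-0.0005,0,0,0,0,0,0,0,0,0,0,0.5,0,0,0,0,0,0,0.6,0,0,0,0,0,0,1,0,0,0,0,0,0,1,0,0,-0.02,0,0,0,1,0,0,-0.05,0,0,0,1,0,0,-0.05,0,0,0,1,0,0,-0.03,0,0,0,1]
}}

```text
time_s: 10.15
tool_pos: [0.4381, 0.3406, 0.1706]
eef_rot: [[-0.925, 0.379, 0.003], [0.379, 0.925, 0.001], [-0.002, 0.002, -1.0]]
wrist_force: [0.1, -0.4, 0.4]
opening: 1.0
grasp_force: 0.0
```

```bash
python3 - <<'E'
from h import *
look(["tray_red","seal_red"])
x=np.array([np.cos(np.radians(157.7)),np.sin(np.radians(157.7)),0])
plan(np.array([.439,-.10,.23])-.04*x,157.7,1)
E
```

```text
tray_red 0.8 [317. 176.] z [0.004  0.0087 0.0101] all(mm) (array([439.0286, 338.7729]), array([108.1845, 108.3285]), 67.7) top(mm) (array([437.7368, 339.6404]), array([104.2285, 103.8707]), 67.6)
seal_red 0.81 [321. 194.] z [0.0127 0.0452 0.0563] all(mm) (array([440.9189, 338.5988]), array([34.1518, 44.4869]), 67.6) top(mm) (array([437.0382, 341.8057]), array([14.8461, 24.6337]), 67.7)
rows 10 from yaw 157.7 dy -0.0 j6end 9 now [0.4384 0.3407 0.1694]
[-0.0208,-0.0407,-0.0061,0,0,0,1,-0.0208,-0.0407,-0.0061,0,0,0,1,-0.0208,-0.0408,-0.0061,0,0,0,1,-0.0208,-0.0407,-0.0061,0,0,0,1,-0.0208,-0.0408,-0.0061,0,0,0,1,-0.0208,-0.0407,-0.0061,0.001,0,0,1,-0.0207,-0.0408,-0.0061,0,0.001,0,1,-0.0208,-0.0408,-0.0061,0.001,0,0,1,-0.0207,-0.0407,-0.0061,0,0.001,0,1,-0.0208,-0.0408,-0.0061,0.001,0,0,1]
```

The red seal stands in its tray: top 56 mm, centred within 2 mm. Next is the green pot, on the way.

Emit:
{"op": "play_rows", "data": {
  "motion": [-0.032,-0.043,0,0,0,0,1,-0.032,-0.043,0,0,0,0,1,-0.032,-0.043,0,0,0,0,1,-0.032,-0.043,-0.01,0,0,0,1,-0.032,-0.043,-0.01,0,0,0,1,0,0,0,0,0,0,1,0,0,0,0,0,0,1]
}}

```text
time_s: 11.18
tool_pos: [0.5032, 0.0808, 0.1863]
eef_rot: [[-0.925, 0.38, -0.002], [0.38, 0.925, 0.001], [0.002, -0.0, -1.0]]
wrist_force: [0.3, 0.5, 0.2]
opening: 1.0
grasp_force: 0.0
```

```bash
python3 - <<'E'
from h import *
look(["pot_green","seal_amber","pot_blue","tray_blue"],"w4.png")
plan([.467,.092,.08],157.7,1,.04)
E
```

```text
pot_green 0.69 [316. 157.] z [0.0353 0.0369 0.0381] all(mm) (array([470.0757,  91.6507]), array([57.0544, 64.0059]), 85.0) top(mm) (array([466.9923,  91.7161]), array([56.5361, 55.9174]), 67.3)
seal_amber 0.9 [123. 208.] z [0.041  0.0761 0.0872] all(mm) (array([440.8935, -94.5904]), array([32.9494, 37.6138]), 81.5) top(mm) (array([438.6372, -95.6498]), array([15.0944, 14.9757]), 9.0)
pot_blue 0.96 [158. 195.] z [0.0052 0.0359 0.0378] all(mm) (array([ 437.3427, -109.2296]), array([73.8891, 54.3   ]), 74.3) top(mm) (array([ 440.0742, -100.2233]), array([55.0011, 53.7925]), 74.2)
rows 3 from yaw 157.8 dy -0.1 j6end 33 now [0.5035 0.0817 0.1872]
[0.0125,-0.0014,0.0357,0,0,0.001,1,0.0126,-0.0014,0.0358,0,0,0.001,1,0.0125,-0.0014,0.0357,0,-0.001,0,1]
```

View pics/w4.png

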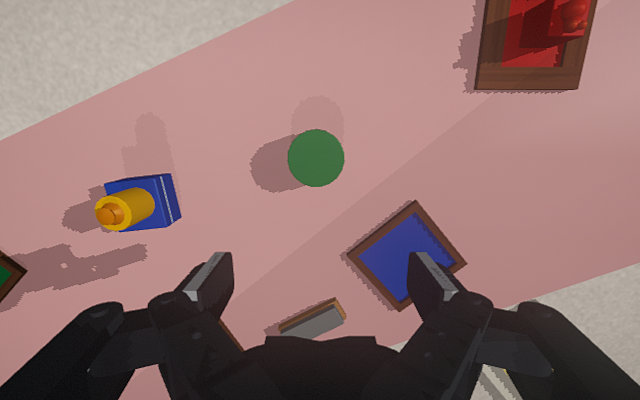

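Green pot sits at (316,157), clear of other things. Approach and descend.

Emit:
{"op": "play_rows", "data": {
  "motion": [0.0125,-0.0015,0.035,0,0,0,1,0.0125,-0.0015,0.035,0,0,0,1,0.0125,-0.0015,0.035,0,0,0,1,0,0,0,0,0,0,1,0,0,0,0,0,0,1]
}}

```text
time_s: 12.05
tool_pos: [0.4685, 0.0908, 0.0841]
eef_rot: [[-0.926, 0.379, 0.002], [0.379, 0.926, -0.0], [-0.002, 0.001, -1.0]]
wrist_force: [0.7, 0.5, 0.0]
opening: 0.999
grasp_force: 0.0
```

```bash
python3 - <<'E'
from h import *
plan([.467,.0918,.007],157.7,1,.02)
E
```

```text
rows 4 from yaw 157.8 dy -0.1 j6end 33 now [0.4685 0.0908 0.0841]
[0.0005,0.0001,0.0193,0,0,0,1,0.0005,0.0001,0.0193,0,0.001,0,1,0.0004,0,0.0193,0,0,0,1,0.0005,0.0001,0.0192,0.001,0.001,0.001,1]
```

Emit:
{"op": "play_rows", "data": {
  "motion": [0.0005,0,0.022,0,0,0,1,0.0005,0,0.022,0,0,0,1,0.0005,0,0.018,0,0,0,1,0,0,0.015,0,0,0,1,0,0,0,0,0,0,1,0,0,0,0,0,0,0,0,0,0,0,0,0,0,0,0,0,0,0,0,0,0,0,0,0,0,0,0]
}}

```text
time_s: 13.18
tool_pos: [0.4671, 0.0911, 0.0069]
eef_rot: [[-0.925, 0.379, 0.002], [0.379, 0.925, -0.0], [-0.002, 0.001, -1.0]]
wrist_force: [-0.5, -0.3, 6.0]
opening: 0.662
grasp_force: 64.2
```

Emit:
{"op": "play_rows", "data": {
  "motion": [0,0,0,0,0,0,0,0,0,-0.008,0,0,0,0,0,0,0,0,0,0,0]
}}

```text
time_s: 13.55
tool_pos: [0.4666, 0.0912, 0.0144]
eef_rot: [[-0.925, 0.379, 0.001], [0.379, 0.925, -0.0], [-0.001, 0.0, -1.0]]
wrist_force: [-0.7, 0.5, -2.0]
opening: 0.658
grasp_force: 64.1
```

Emit:
{"op": "play_rows", "data": {
  "motion": [0,0,-0.03,0,0,0,0,0,0,-0.05,0,0,0,0,0,0,-0.05,0,0,0,0,0,0,-0.03,0,0,0,0,0,0,0,0,0,0,0]
}}

```text
time_s: 14.18
tool_pos: [0.4675, 0.0911, 0.1758]
eef_rot: [[-0.925, 0.379, 0.004], [0.379, 0.925, -0.0], [-0.004, 0.001, -1.0]]
wrist_force: [0.1, 0.2, -2.8]
opening: 0.663
grasp_force: 64.5
```

```bash
python3 - <<'E'
from h import *
plan([.471,-.378,.17],157.7,0,.05)
E
```

```text
rows 10 from yaw 157.7 dy -0.0 j6end -16 now [0.4675 0.0911 0.1758]
[-0.0181,-0.0433,0.0006,0,0,0,0,-0.0181,-0.0433,0.0006,0,0,0,0,-0.0181,-0.0433,0.0006,0,0,0,0,-0.0181,-0.0433,0.0006,0,0.001,0,0,-0.0181,-0.0433,0.0006,0,0,0,0,-0.0181,-0.0433,0.0006,0,0.001,0,0,-0.0181,-0.0432,0.0005,0,0,0,0,-0.0181,-0.0433,0.0006,0,0.001,0,0,-0.0181,-0.0432,0.0005,0.001,0,0,0,-0.0182,-0.0433,0.0006,0,0.001,0,0]
```

Emit:
{"op": "play_rows", "data": {
  "motion": [-0.018,-0.043,0,0,0,0,0,-0.018,-0.043,0,0,0,0,0,-0.018,-0.043,0,0,0,0,0,-0.018,-0.043,0,0,0,0,0,-0.018,-0.043,0,0,0,0,0,-0.018,-0.043,0,0,0,0,0,-0.018,-0.043,0,0,0,0,0,-0.018,-0.043,0,0,0,0,0,-0.018,-0.043,0,0,0,0,0,-0.018,-0.043,0,0,0,0,0]
}}

```text
time_s: 15.42
tool_pos: [0.4689, -0.3758, 0.1712]
eef_rot: [[-0.925, 0.379, -0.002], [0.379, 0.925, 0.002], [0.002, 0.001, -1.0]]
wrist_force: [0.6, -0.0, -2.7]
opening: 0.663
grasp_force: 64.7
```

Emit:
{"op": "play_rows", "data": {
  "motion": [0,0,0,0,0,0,0,0,0,0,0,0,0,0]
}}

```text
time_s: 15.68
tool_pos: [0.4691, -0.374, 0.1718]
eef_rot: [[-0.925, 0.379, -0.002], [0.379, 0.925, 0.003], [0.002, 0.002, -1.0]]
wrist_force: [0.5, -0.1, -2.4]
opening: 0.663
grasp_force: 64.9
```

```bash
python3 - <<'E'
from h import *
look(["tray_green","tray_amber","pot_green"],"w5.png")
plan([.435,-.363,.1],157.7,0,.04)
E
```

```text
tray_green 0.88 [315. 153.] z [0.0038 0.0054 0.0097] all(mm) (array([ 432.1266, -361.9131]), array([107.1523, 103.9435]), 21.1) top(mm) (array([ 431.7292, -362.1083]), array([104.1017, 103.9209]), 21.2)
tray_amber 0.61 [557. 265.] z [0.0026 0.0084 0.01  ] all(mm) (array([ 587.7988, -184.0278]), array([306.5891, 133.7886]), 26.2) top(mm) (array([ 584.6376, -187.1958]), array([298.422, 130.202]), 26.3)
pot_green 0.79 [321. 277.] z [0.1772 0.2017 0.2027] all(mm) (array([ 538.2389, -360.562 ]), array([198.7865,  57.6305]), 10.3) top(mm) (array([ 468.3305, -373.2024]), array([56.4812, 56.6418]), 69.4)
rows 3 from yaw 157.8 dy -0.1 j6end -18 now [ 0.4699 -0.3738  0.1735]
[0.0121,-0.0011,0.0245,0,0,0.001,0,0.0121,-0.001,0.0245,0,0,0,0,0.0122,-0.0011,0.0245,0,0,0.001,0]
```

View pics/w5.png

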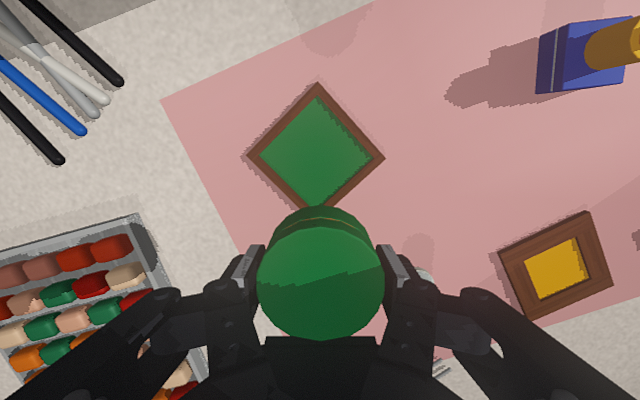

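The green tray centre is at (315,155) and the held pot at (321,277). I move over the tray and lower.

Emit:
{"op": "play_rows", "data": {
  "motion": [0.013,-0.001,0.03,0,0,0,0,0.013,-0.001,0.03,0,0,0,0,0.013,-0.001,0.03,0,0,0,0,0,0,0.02,0,0,0,0,0,0,0.02,0,0,0,0,0,0,0.012,0,0,0,0,0,0,0,0,0,0,0,0,0,0,0,0,0,0]
}}

```text
time_s: 16.88
tool_pos: [0.4329, -0.3634, 0.0324]
eef_rot: [[-0.925, 0.379, 0.001], [0.379, 0.925, -0.001], [-0.001, -0.0, -1.0]]
wrist_force: [0.2, 0.4, -2.3]
opening: 0.663
grasp_force: 64.9
```

Emit:
{"op": "play_rows", "data": {
  "motion": [0,0,0.008,0,0,0,0,0,0,0.006,0,0,0,0,0,0,0.003,0,0,0,0,0,0,0.0015,0,0,0,0,0,0,0.001,0,0,0,0,0,0,0,0,0,0,0,0,0,0,0,0,0,0]
}}

```text
time_s: 17.75
tool_pos: [0.4325, -0.363, 0.0122]
eef_rot: [[-0.925, 0.379, 0.0], [0.379, 0.925, -0.0], [-0.0, -0.0, -1.0]]
wrist_force: [-0.5, -0.2, -2.3]
opening: 0.658
grasp_force: 64.9
```

Emit:
{"op": "play_rows", "data": {
  "motion": [0,0,0.001,0,0,0,0,0,0,0.0007,0,0,0,0,0,0,0,0,0,0,0]
}}

```text
time_s: 18.12
tool_pos: [0.4325, -0.363, 0.0109]
eef_rot: [[-0.925, 0.379, 0.0], [0.379, 0.925, -0.0], [-0.0, -0.0, -1.0]]
wrist_force: [-1.7, 2.4, 5.6]
opening: 0.66
grasp_force: 65.9
```

Emit:
{"op": "play_rows", "data": {
  "motion": [0,0,-0.0003,0,0,0,0,0,0,0,0,0,0,0.75,0,0,0,0,0,0,0.8,0,0,0,0,0,0,1,0,0,0,0,0,0,1,0,0,-0.015,0,0,0,1,0,0,-0.05,0,0,0,1,0,0,-0.05,0,0,0,1,0,0,-0.05,0,0,0,1]
}}

```text
time_s: 19.25
tool_pos: [0.4324, -0.3629, 0.1786]
eef_rot: [[-0.925, 0.379, 0.001], [0.379, 0.925, -0.001], [-0.001, -0.001, -1.0]]
wrist_force: [0.5, -0.2, 0.3]
opening: 1.0
grasp_force: 0.0
```

```bash
python3 - <<'E'
from h import *
look(["tray_green","pot_green"])
x=np.array([np.cos(np.radians(164.2)),np.sin(np.radians(164.2)),0])
plan(np.array([.4395,-.099,.22])-.04*x,164.2,1)
E
```

```text
tray_green 0.63 [318. 163.] z [0.0039 0.0061 0.0098] all(mm) (array([ 431.9987, -362.1587]), array([104.5012, 104.0392]), 21.5) top(mm) (array([ 431.9987, -362.1587]), array([104.5012, 104.0392]), 21.5)
pot_green 0.59 [322. 196.] z [0.0143 0.0409 0.042 ] all(mm) (array([ 433.1378, -360.2708]), array([64.4425, 58.1702]), 57.5) top(mm) (array([ 431.9252, -361.7271]), array([56.6984, 56.3331]), 0.3)
rows 6 from yaw 157.7 dy 6.5 j6end 3 now [ 0.4337 -0.3645  0.1801]
[0.0092,0.042,-0.0068,-0.001,0.001,-0.019,1,0.0084,0.0422,-0.0068,-0.001,0.001,-0.019,1,0.0076,0.0424,-0.0067,0,0.001,-0.019,1,0.0068,0.0425,-0.0068,-0.001,0.001,-0.019,1,0.006,0.0427,-0.0067,0,0.001,-0.018,1,0.0053,0.0428,-0.0067,-0.001,0.001,-0.019,1]
```

Green pot stands in its tray, centred. On to the amber/blue stack.

Emit:
{"op": "play_rows", "data": {
  "motion": [0.009,0.042,-0.0065,0,0,-0.019,1,0.0085,0.042,-0.0065,0,0,-0.019,1,0.0075,0.0425,-0.0065,0,0,-0.019,1,0.007,0.0425,-0.0065,0,0,-0.019,1,0.006,0.0425,-0.0065,0,0,-0.019,1,0.005,0.043,-0.0065,0,0,-0.018,1,0,0,0,0,0,0,1,0,0,0,0,0,0,1]
}}

```text
time_s: 20.4
tool_pos: [0.4768, -0.1086, 0.2141]
eef_rot: [[-0.962, 0.272, -0.001], [0.272, 0.962, 0.0], [0.001, -0.0, -1.0]]
wrist_force: [-0.3, -0.7, -0.3]
opening: 0.998
grasp_force: 0.0
```

```bash
python3 - <<'E'
from h import *
c=look(["seal_amber","pot_blue","tray_amber"],"w6.png")
P=pts(c,silhouettes("seal_amber","wrist")[0]["pixels"])
Q=P[(P[:,2]>.072)&(P[:,2]<.08)]*1000
ce=cv2.minEnclosingCircle(Q[:,:2].astype(np.float32)); print(len(Q),ce)
plan([ce[0][0]/1000,ce[0][1]/1000,.13],164.2,1,.04)
E
```

```text
seal_amber 0.63 [319. 155.] z [0.0551 0.0774 0.0878] all(mm) (array([441.2396, -96.8571]), array([32.7804, 39.374 ]), 75.4) top(mm) (array([438.3038, -96.1258]), array([14.8402, 14.8047]), 75.9)
pot_blue 0.83 [307. 152.] z [0.0024 0.0369 0.0384] all(mm) (array([ 442.2208, -101.3171]), array([61.0692, 58.8057]), 74.2) top(mm) (array([ 440.0866, -100.8936]), array([54.0906, 53.2276]), 74.2)
tray_amber 0.87 [329. 310.] z [0.0032 0.0081 0.0099] all(mm) (array([ 586.7647, -156.9221]), array([237.9356, 114.192 ]), 2.9) top(mm) (array([ 586.6727, -155.1004]), array([237.9356, 110.5439]), 2.9)
717 ((438.351318359375, -95.81654357910156), 16.85603141784668)
rows 3 from yaw 164.1 dy 0.1 j6end 3 now [ 0.4768 -0.1093  0.2144]
[0.0135,0.0008,0.0281,0,0,0,1,0.0136,0.0008,0.0281,0,0,-0.001,1,0.0135,0.0008,0.0282,0,-0.001,0,1]
```

View pics/w6.png

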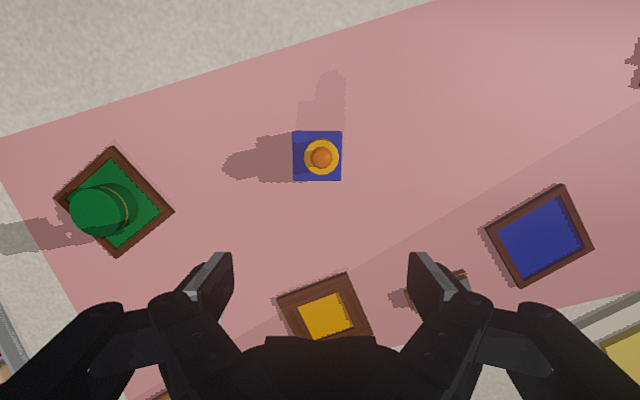

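Amber seal at (320,156), a few mm off the pot's centre; green pot stands in its tray at (103,208). Descend on the seal.

Emit:
{"op": "play_rows", "data": {
  "motion": [0.0135,0.001,0.03,0,0,0,1,0.0135,0.001,0.03,0,0,0,1,0.0135,0.001,0.03,0,0,0,1,0,0,0,0,0,0,1,0,0,0,0,0,0,1]
}}

```text
time_s: 21.28
tool_pos: [0.4398, -0.0953, 0.1261]
eef_rot: [[-0.962, 0.273, 0.002], [0.273, 0.962, -0.001], [-0.002, -0.0, -1.0]]
wrist_force: [0.7, 0.0, 0.6]
opening: 0.997
grasp_force: 0.0
```

```bash
python3 - <<'E'
from h import *
plan([.4384,-.0958,.049],164.2,1,.02)
E
```

```text
rows 4 from yaw 164.2 dy 0.0 j6end 3 now [ 0.4398 -0.0953  0.1261]
[0.0003,-0.0002,0.0193,0,0,0,1,0.0003,-0.0002,0.0193,0,0.001,0,1,0.0003,-0.0002,0.0192,0,0,0,1,0.0004,-0.0002,0.0193,0,0.001,-0.001,1]
```

Emit:
{"op": "play_rows", "data": {
  "motion": [0.0005,0,0.022,0,0,0,1,0.0005,-0.0005,0.022,0,0,0,1,0,-0.0005,0.018,0,0,0,1,0,0,0.015,0,0,0,1,0,0,0,0,0,0,1,0,0,0,0,0,0,0,0,0,0,0,0,0,0,0,0,0,0,0,0,0,0,0,0,0,0,0,0]
}}

```text
time_s: 22.4
tool_pos: [0.4383, -0.0956, 0.0485]
eef_rot: [[-0.962, 0.272, 0.001], [0.272, 0.962, -0.001], [-0.001, -0.0, -1.0]]
wrist_force: [0.1, 0.9, 5.6]
opening: 0.379
grasp_force: 59.5
```

Emit:
{"op": "play_rows", "data": {
  "motion": [0,0,0,0,0,0,0,0,0,0,0,0,0,0]
}}

```text
time_s: 22.65
tool_pos: [0.4383, -0.0956, 0.0485]
eef_rot: [[-0.962, 0.272, 0.001], [0.272, 0.962, -0.001], [-0.001, -0.0, -1.0]]
wrist_force: [-0.4, 0.3, 5.1]
opening: 0.38
grasp_force: 59.5
```

Emit:
{"op": "play_rows", "data": {
  "motion": [0,0,-0.01,0,0,0,0,0,0,-0.03,0,0,0,0,0,0,-0.045,0,0,0,0,0,0,0,0,0,0,0]
}}

```text
time_s: 23.15
tool_pos: [0.4395, -0.0963, 0.1365]
eef_rot: [[-0.962, 0.272, 0.005], [0.272, 0.962, -0.003], [-0.005, -0.001, -1.0]]
wrist_force: [1.2, 0.7, -1.6]
opening: 0.38
grasp_force: 59.7
```

```bash
python3 - <<'E'
from h import *
plan([.692,-.162,.14],164.2,0,.045)
E
```

```text
rows 6 from yaw 164.2 dy 0.0 j6end 3 now [ 0.4395 -0.0963  0.1365]
[-0.0435,0.0009,-0.0004,0,0.001,0,0,-0.0435,0.0009,-0.0004,0,0.001,0,0,-0.0435,0.0009,-0.0004,0,0.001,0,0,-0.0435,0.0009,-0.0005,0,0.001,0,0,-0.0435,0.001,-0.0005,-0.001,0.001,0,0,-0.0434,0.0009,-0.0006,0,0,0,0]
```

Emit:
{"op": "play_rows", "data": {
  "motion": [-0.0435,0.001,-0.0005,0,0,0,0,-0.0435,0.001,-0.0005,0,0,0,0,-0.0435,0.001,-0.0005,0,0,0,0,-0.0435,0.001,-0.0005,0,0,0,0,-0.0435,0.001,-0.0005,0,0,0,0,-0.0435,0.001,-0.0005,0,0,0,0,0,0,0,0,0,0,0,0,0,0,0,0,0,0]
}}

```text
time_s: 24.15
tool_pos: [0.6897, -0.1603, 0.1345]
eef_rot: [[-0.962, 0.272, -0.002], [0.272, 0.962, 0.001], [0.002, 0.0, -1.0]]
wrist_force: [-1.0, -0.4, -0.9]
opening: 0.382
grasp_force: 59.7
```

```bash
python3 - <<'E'
from h import *
look(["tray_amber","seal_amber","pot_blue"],"w7.png")
plan([.660,-.153,.06],164.2,0,.03)
E
```

```text
tray_amber 0.83 [321. 166.] z [0.004  0.0085 0.01  ] all(mm) (array([ 660.3306, -151.7759]), array([107.1147, 107.782 ]), 7.5) top(mm) (array([ 659.2593, -151.5775]), array([104.0397, 104.3751]), 7.1)
seal_amber 0.94 [319. 273.] z [0.1303 0.1628 0.1734] all(mm) (array([ 744.6066, -179.1087]), array([ 46.6899, 149.5624]), 65.4) top(mm) (array([ 690.5072, -159.7887]), array([15.5189, 16.0681]), 25.5)
rows 3 from yaw 164.2 dy 0.0 j6end 3 now [ 0.69   -0.1604  0.1366]
[0.0103,-0.0003,0.0255,0,0,0,0,0.0103,-0.0004,0.0255,0,0,0,0,0.0103,-0.0003,0.0255,0,0.001,0,0]
```

View pics/w7.png

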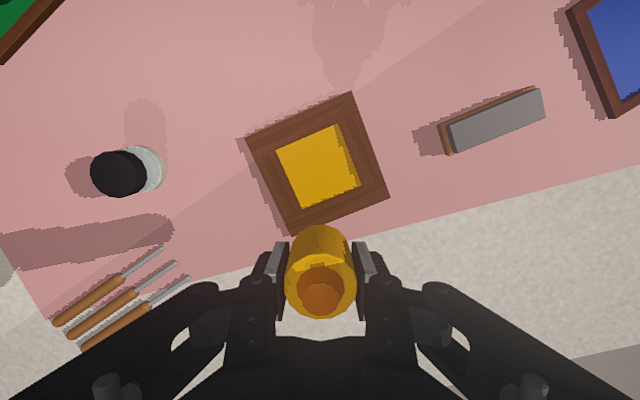

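The amber tray is at (318,165) and the held seal at (320,275). Move over and lower; the tray's sides are clear of the whetstone (490,125) and jar (125,170).

Emit:
{"op": "play_rows", "data": {
  "motion": [0.0107,0,0.03,0,0,0,0,0.0107,0,0.03,0,0,0,0,0.0106,0,0.025,0,0,0,0,0,0,0.015,0,0,0,0,0,0,0.007,0,0,0,0,0,0,0,0,0,0,0,0,0,0,0,0,0,0]
}}

```text
time_s: 25.22
tool_pos: [0.6606, -0.1523, 0.0298]
eef_rot: [[-0.962, 0.272, 0.002], [0.272, 0.962, -0.001], [-0.002, -0.0, -1.0]]
wrist_force: [-0.3, -0.3, -1.4]
opening: 0.383
grasp_force: 59.7
```

Emit:
{"op": "play_rows", "data": {
  "motion": [0.001,0,0.006,0,0,0,0,0,0,0.003,0,0,0,0,0,0,0.002,0,0,0,0,0,0,0.001,0,0,0,0,0,0,0,0,0,0,0,0,0,0,0,0,0,0]
}}

```text
time_s: 25.98
tool_pos: [0.6588, -0.1517, 0.0168]
eef_rot: [[-0.962, 0.272, 0.0], [0.272, 0.962, -0.0], [-0.0, 0.0, -1.0]]
wrist_force: [0.1, -0.3, 0.0]
opening: 0.372
grasp_force: 59.7
```

Emit:
{"op": "play_rows", "data": {
  "motion": [0,0,0.0007,0,0,0,0,0,0,0,0,0,0,0]
}}

```text
time_s: 26.22
tool_pos: [0.6588, -0.1517, 0.0166]
eef_rot: [[-0.962, 0.272, 0.0], [0.272, 0.962, -0.0], [-0.0, -0.0, -1.0]]
wrist_force: [-2.6, 1.0, 5.4]
opening: 0.377
grasp_force: 59.9
```

Emit:
{"op": "play_rows", "data": {
  "motion": [0,0,-0.0003,0,0,0,0,0,0,0,0,0,0,0.5,0,0,0,0,0,0,0.6,0,0,0,0,0,0,1,0,0,0,0,0,0,1,0,0,-0.02,0,0,0,1,0,0,-0.05,0,0,0,1,0,0,-0.05,0,0,0,1,0,0,-0.04,0,0,0,1]
}}

```text
time_s: 27.35
tool_pos: [0.6593, -0.1518, 0.1806]
eef_rot: [[-0.962, 0.272, 0.003], [0.272, 0.962, -0.001], [-0.003, -0.0, -1.0]]
wrist_force: [1.1, -0.8, 0.3]
opening: 1.003
grasp_force: 0.0
```

```bash
python3 - <<'E'
from h import *
look(["tray_amber","seal_amber"])
x=np.array([np.cos(np.radians(164.2)),np.sin(np.radians(164.2)),0])
plan(np.array([.440,-.1005,.18])-.04*x,164.2,1)
E
```

```text
tray_amber 0.72 [323. 174.] z [0.0041 0.0086 0.01  ] all(mm) (array([ 660.6227, -151.9064]), array([107.8555, 107.0239]), 6.3) top(mm) (array([ 659.2657, -151.4974]), array([104.0822, 104.0015]), 7.1)
seal_amber 0.74 [321. 194.] z [0.0167 0.0452 0.0557] all(mm) (array([ 664.2517, -154.0934]), array([32.8792, 45.0594]), 57.1) top(mm) (array([ 659.7125, -150.9298]), array([14.4149, 15.0634]), 74.6)
rows 4 from yaw 164.2 dy -0.0 j6end 3 now [ 0.6604 -0.1523  0.1811]
[0.0465,-0.0025,0,0,0.002,0,1,0.0466,-0.0026,0.0001,0,0.002,0,1,0.0465,-0.0025,0.0001,0,0.001,0,1,0.0466,-0.0026,0.0002,-0.001,0.002,0,1]
```

Amber seal placed and centred. Now the blue pot.

Emit:
{"op": "play_rows", "data": {
  "motion": [0.0465,-0.0025,0,0,0,0,1,0.0465,-0.0025,0,0,0,0,1,0.0465,-0.0025,0,0,0,0,1,0.0465,-0.0025,0,0,0,0,1,0,0,0,0,0,0,1,0,0,0,0,0,0,1]
}}

```text
time_s: 28.25
tool_pos: [0.4773, -0.1108, 0.1765]
eef_rot: [[-0.962, 0.273, 0.001], [0.273, 0.962, -0.0], [-0.001, -0.0, -1.0]]
wrist_force: [-0.0, -0.0, 0.8]
opening: 0.997
grasp_force: 0.0
```

```bash
python3 - <<'E'
from h import *
look(["pot_blue"])
plan([.440,-.1005,.08],164.2,1,.04)
E
```

```text
pot_blue 0.6 [568. 247.] z [0.0036 0.0056 0.0097] all(mm) (array([625.7993, 149.9401]), array([115.7046, 110.6099]), 19.0) top(mm) (array([621.8672, 146.4002]), array([105.7273, 105.6783]), 18.9)
rows 3 from yaw 164.2 dy 0.0 j6end 3 now [ 0.4777 -0.1109  0.1764]
[0.013,-0.0001,0.0321,0,0,0,1,0.0131,-0.0001,0.0321,0,0,0,1,0.013,-0.0001,0.0322,0,0,0,1]
```

That detection was the blue tray at (568,247), so I locate the pot by height instead.

```bash
python3 - <<'E'
from h import *
c=read_camera("wrist"); save(c,"w8.png")
P=pts(c,np.ones((400,640),bool))
Q=P[(P[:,2]>.031)&(P[:,2]<.042)&(np.hypot(P[:,0]-.44,P[:,1]+.1)<.05)]
print(len(Q),cv2.minAreaRect((Q[:,:2]*1000).astype(np.float32)),Q[:,2].mean())
E
```

```text
3100 ((440.1087646484375, -101.02349090576172), (54.07597351074219, 52.99179458618164), 74.05577850341797) 0.03687779587769321
```

View pics/w8.png

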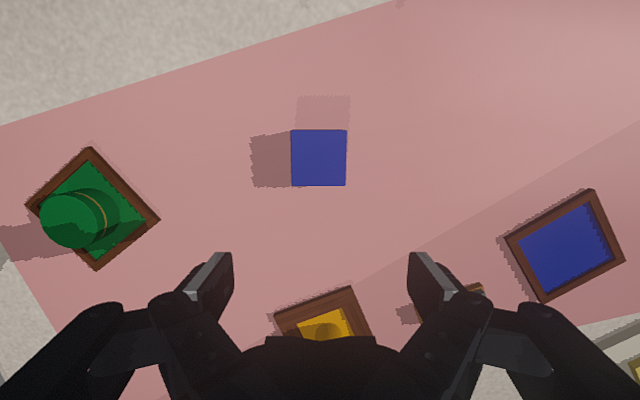

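The blue pot at (319,158) has not moved. Descend.

Emit:
{"op": "play_rows", "data": {
  "motion": [0.013,0,0.031,0,0,0,1,0.013,0,0.031,0,0,0,1,0.013,-0.0005,0.031,0,0,0,1,0,0,0,0,0,0,1,0,0,0,0,0,0,1]
}}

```text
time_s: 29.02
tool_pos: [0.4405, -0.101, 0.0846]
eef_rot: [[-0.962, 0.272, 0.001], [0.272, 0.962, -0.001], [-0.001, -0.0, -1.0]]
wrist_force: [-0.5, -1.0, 0.4]
opening: 0.998
grasp_force: 0.0
```

```bash
python3 - <<'E'
from h import *
plan([.440,-.101,.007],164.1,1,.02)
E
```

```text
rows 4 from yaw 164.2 dy -0.1 j6end 3 now [ 0.4405 -0.101   0.0846]
[0.0001,0,0.0194,0,0,0,1,0.0002,0,0.0194,0,0,0.001,1,0.0001,-0.0001,0.0194,0,0.001,0,1,0.0002,0,0.0194,0,0,0.001,1]
```

Emit:
{"op": "play_rows", "data": {
  "motion": [0.0005,0,0.022,0,0,0,1,0,0,0.022,0,0,0,1,0,0,0.019,0,0,0,1,0,0,0.0145,0,0,0,1,0,0,0,0,0,0,1,0,0,0,0,0,0,0,0,0,0,0,0,0,0,0,0,0,0,0,0,0,0,0,0,0,0,0,0]
}}

```text
time_s: 30.15
tool_pos: [0.4398, -0.1008, 0.007]
eef_rot: [[-0.962, 0.272, 0.002], [0.272, 0.962, -0.001], [-0.002, -0.0, -1.0]]
wrist_force: [-1.1, -0.5, 5.7]
opening: 0.621
grasp_force: 64.1
```

Emit:
{"op": "play_rows", "data": {
  "motion": [0,0,0,0,0,0,0,0,0,-0.008,0,0,0,0,0,0,0,0,0,0,0]
}}

```text
time_s: 30.52
tool_pos: [0.4393, -0.1005, 0.0146]
eef_rot: [[-0.962, 0.272, 0.001], [0.272, 0.962, -0.0], [-0.001, -0.0, -1.0]]
wrist_force: [-0.2, -0.3, -1.2]
opening: 0.616
grasp_force: 63.2
```

Emit:
{"op": "play_rows", "data": {
  "motion": [0,0,-0.03,0,0,0,0,0,0,-0.05,0,0,0,0,0,0,-0.05,0,0,0,0,0,0,0,0,0,0,0]
}}

```text
time_s: 31.02
tool_pos: [0.4409, -0.1014, 0.1478]
eef_rot: [[-0.962, 0.272, 0.006], [0.272, 0.962, -0.003], [-0.006, -0.001, -1.0]]
wrist_force: [-0.5, -0.4, -1.6]
opening: 0.623
grasp_force: 63.6
```

```bash
python3 - <<'E'
from h import *
plan([.662,.160,.15],198.9,0,.04)
E
```

```text
rows 9 from yaw 164.2 dy 34.7 j6end -5 now [ 0.4409 -0.1014  0.1478]
[-0.0157,0.0346,-0.0002,0,0.001,-0.067,0,-0.018,0.0335,-0.0002,0,0.001,-0.067,0,-0.0202,0.0322,-0.0002,0,0.001,-0.067,0,-0.0223,0.0308,-0.0003,0,0,-0.067,0,-0.0244,0.0293,-0.0003,-0.001,0,-0.068,0,-0.0263,0.0275,-0.0002,-0.001,0.001,-0.067,0,-0.0281,0.0257,-0.0002,0,0,-0.068,0,-0.0297,0.0237,-0.0002,-0.001,0.001,-0.067,0,-0.0313,0.0217,-0.0003,0,0,-0.068,0]
```

Emit:
{"op": "play_rows", "data": {
  "motion": [-0.0155,0.0345,0,0,0,-0.067,0,-0.018,0.0335,0,0,0,-0.067,0,-0.02,0.032,0,0,0,-0.067,0,-0.0225,0.031,0,0,0,-0.067,0,-0.0245,0.0295,0,0,0,-0.068,0,-0.0265,0.0275,0,0,0,-0.067,0,-0.028,0.0255,0,0,0,-0.068,0,-0.0295,0.0235,0,0,0,-0.067,0,-0.0315,0.0215,0,0,0,-0.068,0,0,0,0,0,0,0,0]
}}

```text
time_s: 32.28
tool_pos: [0.6599, 0.1624, 0.1408]
eef_rot: [[-0.945, -0.327, -0.003], [-0.327, 0.945, 0.0], [0.003, 0.001, -1.0]]
wrist_force: [0.3, 0.1, -2.2]
opening: 0.615
grasp_force: 63.6
```

Emit:
{"op": "play_rows", "data": {
  "motion": [0,0,0,0,0,0,0]
}}

```text
time_s: 32.4
tool_pos: [0.6593, 0.1604, 0.1423]
eef_rot: [[-0.946, -0.324, -0.002], [-0.324, 0.946, -0.0], [0.002, 0.0, -1.0]]
wrist_force: [-0.3, 0.2, -1.3]
opening: 0.619
grasp_force: 63.6
```

```bash
python3 - <<'E'
from h import *
look(["tray_blue","pot_blue"],"w9.png")
plan([.624,.146,.06],198.9,0,.03)
E
```

```text
tray_blue 0.79 [318. 153.] z [0.0037 0.0054 0.0096] all(mm) (array([621.2908, 145.8527]), array([103.9012, 108.8187]), 19.3) top(mm) (array([622.0718, 146.1708]), array([102.9972, 104.4157]), 18.9)
pot_blue 0.94 [322. 272.] z [0.1469 0.172  0.173 ] all(mm) (array([719.0686, 148.0061]), array([ 72.9904, 195.1202]), 76.7) top(mm) (array([659.6093, 161.5692]), array([54.2088, 55.0383]), 19.0)
rows 4 from yaw -161.1 dy 0.0 j6end -6 now [0.6597 0.16   0.1437]
[0.0096,-0.0004,0.0209,0,0,0,0,0.0096,-0.0004,0.0209,0,0,0,0,0.0095,-0.0004,0.021,0,0,0,0,0.0096,-0.0005,0.0209,0,0,-0.001,0]
```

View pics/w9.png

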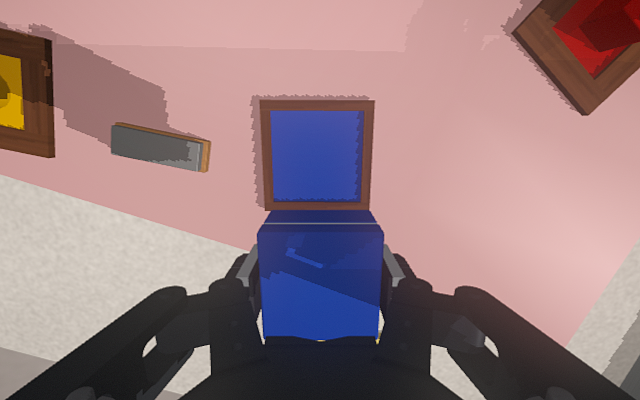

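The blue tray is at (316,155), aligned with the held pot at (321,275). Move over and lower.

Emit:
{"op": "play_rows", "data": {
  "motion": [0.0134,0,0.03,0,0,0,0,0.0134,-0.0005,0.03,0,0,0,0,0.0134,-0.0005,0.025,0,0,0,0,0,0,0.018,0,0,0,0,0,0,0.008,0,0,0,0,0,0,0,0,0,0,0,0,0,0,0,0,0,0]
}}

```text
time_s: 33.42
tool_pos: [0.6234, 0.1468, 0.0339]
eef_rot: [[-0.946, -0.324, 0.002], [-0.324, 0.946, 0.0], [-0.002, -0.0, -1.0]]
wrist_force: [0.6, 0.3, -1.9]
opening: 0.622
grasp_force: 63.6
```

Emit:
{"op": "play_rows", "data": {
  "motion": [0,0,0.009,0,0,0,0,0,0,0.006,0,0,0,0,0,0,0.003,0,0,0,0,0,0,0,0,0,0,0,0,0,0,0,0,0,0,0,0,0,0,0,0,0]
}}

```text
time_s: 34.17
tool_pos: [0.6226, 0.1467, 0.0151]
eef_rot: [[-0.946, -0.324, 0.001], [-0.324, 0.946, 0.0], [-0.001, -0.0, -1.0]]
wrist_force: [0.2, 0.9, -1.8]
opening: 0.626
grasp_force: 63.6
```

Emit:
{"op": "play_rows", "data": {
  "motion": [0,0,0.0015,0,0,0,0,0,0,0.001,0,0,0,0,0,0,0.001,0,0,0,0,0,0,0,0,0,0,0,0,0,0,0,0,0,0]
}}

```text
time_s: 34.8
tool_pos: [0.6224, 0.1467, 0.0113]
eef_rot: [[-0.946, -0.324, 0.0], [-0.324, 0.946, 0.0], [-0.0, 0.0, -1.0]]
wrist_force: [-0.4, 0.2, -1.1]
opening: 0.618
grasp_force: 63.8
```

Emit:
{"op": "play_rows", "data": {
  "motion": [0,0,0.0007,0,0,0,0,0,0,0,0,0,0,0]
}}

```text
time_s: 35.05
tool_pos: [0.6225, 0.1467, 0.0111]
eef_rot: [[-0.946, -0.324, 0.0], [-0.324, 0.946, -0.0], [-0.0, -0.0, -1.0]]
wrist_force: [-1.8, -0.7, 4.1]
opening: 0.622
grasp_force: 64.2
```

Emit:
{"op": "play_rows", "data": {
  "motion": [0,0,-0.0003,0,0,0,0,0,0,0,0,0,0,0.72,0,0,0,0,0,0,0.78,0,0,0,0,0,0,1,0,0,0,0,0,0,1,0,0,-0.015,0,0,0,1,0,0,-0.05,0,0,0,1,0,0,-0.05,0,0,0,1,0,0,-0.05,0,0,0,1]
}}

```text
time_s: 36.17
tool_pos: [0.6224, 0.1467, 0.1789]
eef_rot: [[-0.946, -0.324, 0.001], [-0.324, 0.946, 0.0], [-0.001, -0.0, -1.0]]
wrist_force: [0.8, -0.9, 0.0]
opening: 1.002
grasp_force: 0.0
```

Emit:
{"op": "play_rows", "data": {
  "motion": [0,0,-0.03,0,0,0,1,0,0,0,0,0,0,1,0,0,0,0,0,0,1]
}}

```text
time_s: 36.55
tool_pos: [0.6222, 0.1467, 0.2056]
eef_rot: [[-0.946, -0.324, -0.0], [-0.324, 0.946, 0.0], [0.0, 0.0, -1.0]]
wrist_force: [0.8, 0.5, -0.8]
opening: 1.001
grasp_force: 0.0
```

```bash
python3 - <<'E'
from h import *
look(["tray_blue","pot_blue"])
c=look(["whetstone","wax_jar","seal_red","seal_amber","pot_green"],"end_side.png","side")
P=pts(read_camera("wrist"),np.ones((400,640),bool))
Q=P[(P[:,2]>.036)&(P[:,2]<.046)&(np.hypot(P[:,0]-.622,P[:,1]-.146)<.045)]
print(cv2.minAreaRect((Q[:,:2]*1000).astype(np.float32)),Q[:,2].mean())
E
```

```text
tray_blue 0.71 [318. 163.] z [0.0038 0.0066 0.0099] all(mm) (array([621.9747, 146.388 ]), array([103.482 , 106.8212]), 18.9) top(mm) (array([621.9078, 146.2937]), array([103.6377, 104.1593]), 18.7)
pot_blue 0.63 [324. 193.] z [0.0178 0.0408 0.042 ] all(mm) (array([621.5591, 150.7484]), array([54.3678, 57.023 ]), 20.4) top(mm) (array([622.4559, 148.9102]), array([53.9827, 52.9663]), 20.3)
whetstone 0.72 [370. 197.] z [0.0001 0.0168 0.0202] all(mm) (array([672.654 ,   4.8387]), array([55.886 , 83.4476]), 6.6) top(mm) (array([660.462 ,   4.1561]), array([28.3545, 76.9684]), 7.2)
seal_red 0.68 [228. 150.] z [0.0047 0.0314 0.0527] all(mm) (array([434.759 , 336.1584]), array([31.1813, 35.2874]), 73.5) top(mm) (array([436.5568, 336.0808]), array([10.2172, 23.8988]), 67.9)
pot_green 0.91 [391. 353.] z [0.0074 0.0385 0.0403] all(mm) (array([ 445.2803, -362.1058]), array([81.5744, 56.6497]), 4.5) top(mm) (array([ 433.4253, -362.2579]), array([56.5452, 56.4838]), 42.2)
((622.9484252929688, 148.7104034423828), (53.90878677368164, 53.8566780090332), 18.970401763916016) 0.04088309649916629
```

View pics/end_side.png

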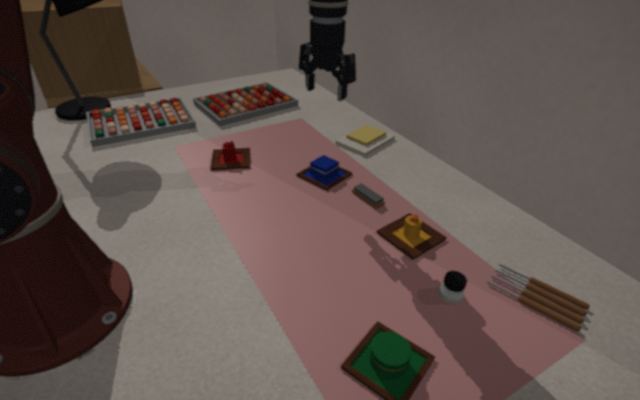

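The side view shows all four pieces upright in their own trays: red (229,152), blue (324,167), amber (412,230), green (391,352). The whetstone (369,195) and jar (453,285) are where they were.

```bash
python3 -c "
from rig import workorder
print(workorder.close_job())"
```

```text
the job is handed in; nothing more can be done
None
```

Job handed in at about 37 s of the 96 s: all four pieces stand upright on their own colour's felt, and the whetstone and wax jar were not touched.

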